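# Load-test a contactor return spring and sort it

### The arm

A 7-joint arm with a two-finger parallel gripper is mounted at the origin on the work surface. World frame = base frame: x ahead of the robot, y to its left, z up, the work surface at z = 0. Lengths are in m, angles in rad, forces in N, time in s.
With the tool pointing down it reaches from about 0.4 to 0.875 m from the base axis. Payload 19.3 kg.
Tool frame: the origin (TCP) lies at the very end of the fingers, on their centre line; the grasp point (between the pads) lies 19 mm behind it; z points along the fingers, y is the direction in which the jaws open and shut (so a half turn about z gives the same grasp; the last joint's range is limited). The gripper opens to 85 mm and grips with 20 to 120 N. Pads are 22 mm wide; open, the fingers measure 114 mm over their backs; the gripper's body (76 mm by 85 mm) begins 54 mm behind the grasp point. The pads swing forward as they close: fully open they stand 13 mm farther back than shut.
Start: joints at [1.099, 0.521, -0.036, 1.599, 0.021, 1.021, -0.113], TCP at [0.244, -0.575, 0.231] pointing down, gripper open.
Joint ranges: [-2.91, 2.91], [-0.3, 2.13], [-1.5, 1.42], [0.17, 2.43], [-1.26, 4.41], [0.16, 1.93], [-2.52, 2.52]. Speed limits (rad/s): [1.89, 1.89, 2.39, 2.39, 3.01, 3.01, 3.01].

### API

Orientations are given as [roll, pitch, yaw] about the fixed x, y, z axes, in that order (R = Rz(yaw) Ry(pitch) Rx(roll)).
In Python, from workcell import bot gives the robot as it stands.
- The arm moves only by the tool apply_moves, never from a script. Its argument "commands" is a list of rows, each an object with "travel": the shift along the tool's x, y, z in m, a list of three; "twist": the turn, a rotation vector about the tool's x, y, z in degrees, a list of three; "claw": the finger opening in m, from 0 to 0.0854. A call has 1 to 10 rows; each row is the pose to reach, as a shift and turn from the pose commanded when the call began, along the tool's axes at that moment; what a row does not reach only later rows make up. A row lasts 1/10 s, in which the tool goes at most 50 mm and 8.59 degrees, less where a joint would pass 70% of its speed; a pose out of reach is approached as far as the arm can. A call with a gripper value outside its range is refused whole. The fingers move at their own pace and stop on an object; "force" is the grip in N (left out, the last holds). Time passes only in rows, so rows that repeat a pose let the fingers close. It gives the time, the measured TCP pose, the force and the opening at its end, in the units of the state.
- bot.observe(): the state, without advancing time (a new reading comes with each control period).
- bot.grab_frame(name): name is "side" or "top" or "wrist"; returns a dict with "frame" (400x640x3 uint8, blue, green, red), "fx", "fy", "cx", "cy" (pixels), "pose" (4x4, takes a point from camera to world coordinates); the wrist camera has in their place "tool_from_camera" (4x4, takes a point from camera to tool coordinates, whose origin is the TCP and whose axes are the flange's). Camera axes: x right, y up, looking along -z (the intrinsics and any distortion apply to the point x, -y, -z); pixel columns grow to the right and rows downward; lengths in m; the calibration is good to about 2 mm. A picture is of the moment at which its call begins: read the wrist's pose just before it. There is no depth.
- bot.job_done(): hands the job in, once; it reports no verdict.
The state is a dict: "clock": time; "qpos": joint angles; "qd": joint speeds; "joint_efforts": joint torques, N m; "position": TCP position; "tool_rot": TCP orientation; "force": force on the tool from outside, world axes, zero at the start; "moment": the same for the moment, N m; "grip_width": finger opening in m.
Only numpy, scipy, OpenCV 4.12 (cv2) and the standard library are available. Lean on these libraries where they do the work, as an engineer would, in place of code of your own. Each camera call takes 0.05 s, during which the arm holds its last target.

### The job

Take the return spring standing on the rubber mat, seat it fully in the round recess of the spring tester, and press straight down on its stem with about 14 N for a second, never more than 20 N. If the drag pointer is then still above the fixed reference mark the spring is sound: stand it upright in the middle of the wooden tray; if the pointer has been pushed below the mark the spring is tired: put it in the round steel tin. Leave the other spring standing in its store tray and move the pointer only by way of the spring.

Things in the scene. Friction and masses are not known exactly. Their poses are not given: they have to be found in the camera images.
- spring_a_stem (a point): Middle of the steel stem (16 mm diameter, 34 mm long) on top of one of two look-alike contactor return springs, 100 mm tall, standing: the place to grip and press. Flange (44 mm diameter, 6 mm thick) under the stem, its top 17 mm below this point. Stem and flange sink together when pressed, 34 mm at most; under 3 N they stay. Lifting the stem lifts the whole spring.
- spring_a_foot (a point): Centre of the underside of this spring's foot (36 mm diameter, 12 mm thick, bottom edge chamfered), 83 mm below the stem's middle while the coil is free; z along the spring's axis, up. 48 mm of open coil lie between foot and flange.
- spring_b_stem (a point): Middle of the steel stem (16 mm diameter, 34 mm long) on top of one of two look-alike contactor return springs, 100 mm tall, standing: the place to grip and press. Flange (44 mm diameter, 6 mm thick) under the stem, its top 17 mm below this point. Stem and flange sink together when pressed, 34 mm at most; under 3 N they stay. Lifting the stem lifts the whole spring.
- spring_b_foot (a point): Centre of the underside of this spring's foot (36 mm diameter, 12 mm thick, bottom edge chamfered), 83 mm below the stem's middle while the coil is free; z along the spring's axis, up. 48 mm of open coil lie between foot and flange.
- spring_a: This spring as a body, 120 to 210 g, origin at spring_a_foot. One of the two springs is sound and one is tired (it gives about 22 mm at 14 N instead of 7 mm); looks do not tell. Either may be the one on the rubber mat; the other stands in the steel store tray.
- spring_b: This spring as a body, 120 to 210 g, origin at spring_b_foot. One of the two springs is sound and one is tired (it gives about 22 mm at 14 N instead of 7 mm); looks do not tell. Either may be the one on the rubber mat; the other stands in the steel store tray.
- tester: Spring tester fixed to the table: grey plate 130 x 120 mm, 24 mm high, origin under its middle. 57 mm along +x from the recess centre stands a steel column (10 x 16 mm, top at 88 mm) with the drag pointer; 47 mm to either side of it are posts 60 mm high with the reference mark bars. Fingers that grip the stem along the tester's y axis stay clear of the column.
- recess (a point): Centre of the floor of the round recess in the tester plate: 39 mm in diameter, 10 mm deep with a chamfered mouth (plate top 10 mm above this point), so the 36 mm foot has 1.5 mm of play all round. Axes as the tester's.
- mark (a point): Reference mark: middle of a fixed steel bar (18 mm long, 4 mm thick), one on either side of the pointer, at one height.
- pointer_tip (a point): End (+y) of the aluminium drag pointer's crossbar, 60 mm long, 5 mm thick, at mid thickness; compare its height with the mark. Mark and crossbar end lie side by side, seen from above and beyond. At 14 N it ends about 6 mm above the mark for a sound spring, 8 mm below for a tired one.
- pointer: The drag pointer, origin at mid thickness. Its 12 mm wide tongue reaches under the flange of a seated spring, 2 to 5 mm below it; the flange pushes it straight down the column and friction (about 1 N) keeps it there.
- mat_in: Black rubber mat 90 x 90 x 5 mm, fixed, origin under its middle; the spring to be tested stands on it.
- store: Dark steel store tray, 100 x 100 mm, rim 22 mm high, floor 5 mm thick, fixed, origin under its middle; the other spring stands in it.
- good_tray: Empty wooden tray for sound springs, 110 x 110 mm, rim 22 mm high, floor and walls 5 mm thick, fixed, origin under its middle.
- tin_in (a point): Middle of the inner floor (5 mm over the table) of the open round steel tin for tired springs: 112 mm across the mouth, about 100 mm inside at the floor, 40 mm high, fixed.
Not all that is in view belongs to the job. What is shaped like the store but red or turquoise is not meant.

How it is judged:
By the outcome, as a careful person would: the job done as asked, in the order asked, and still so for the second after the job is handed in, with the robot touching nothing.
It also fails if it takes over 58 s, if anything falls off the work surface, if the arm or the gripper's body presses on something with over 40 N, if the wrist force passes 120 N, or if a joint passes its speed limit or range.

## Working session

There is one attempt and no reset: what is moved stays moved. The work goes in short steps, Python scripts to look and compute and a tool call to move; the robot and the scene stay as the last step left them, time stands still between calls to the robot, and variables do not carry over. Pictures are saved under pics/ and viewed, and the job is handed in when it is done.

Besides the shell and the picture viewer there is one more tool, called after ">>>" by a JSON object that holds its "name" and its "arguments", one argument or row to a line. apply_moves: Moves the arm, as the interface text tells. Its arguments: {"type":"object","properties":{"commands":{"type":"array"},"force":{"type":"number"}},"required":["commands"]}

```bash
mkdir -p pics; ls; python3 - <<'E'
from workcell import bot
import cv2
s=bot.observe(); print(s)
for n in("top","side","wrist"):
    f=bot.grab_frame(n); cv2.imwrite(f"pics/{n}0.png",f["frame"]); print(n,{k:v for k,v in f.items() if k!="frame"})
E
```

```text
pics
{'clock': 0.0, 'qpos': array([ 1.0988233 ,  0.5220197 , -0.03636909,  1.59997221,  0.02120044,
        1.021091  , -0.11281424]), 'qd': array([-0.0012551 ,  0.00092031, -0.00236587,  0.0009056 ,  0.00139861,
       -0.00146527, -0.0004853 ]), 'joint_efforts': array([-1.78986495e-03, -9.27084231e+01,  1.97896935e+00, -3.69933271e+01,
        1.78341335e-02,  8.00861511e-03,  1.37916236e-04]), 'position': array([ 0.24427156, -0.57494077,  0.23073453]), 'tool_rot': array([-3.14048869e+00,  5.74078524e-05,  4.01784576e-01]), 'force': array([0.23730321, 0.11665209, 0.71699619]), 'moment': array([ 0.03258161, -0.00653895,  0.01177119]), 'grip_width': 0.08544403750627577}
top {'fx': 457.5765861775514, 'fy': 457.5765861775514, 'cx': 325.00682375502765, 'cy': 205.64561143168646, 'pose': array([[ 0.02407981,  0.99695936, -0.07410939,  0.38089541],
       [-0.99962448,  0.02304165, -0.01483189,  0.06287652],
       [-0.01307919,  0.07443871,  0.99713982,  1.34118446],
       [ 0.        ,  0.        ,  0.        ,  1.        ]])}
side {'fx': 396.5146510361055, 'fy': 396.5146510361055, 'cx': 319.29492125415925, 'cy': 198.25477202120277, 'pose': array([[-0.97941693,  0.14184079, -0.14360945,  0.34385161],
       [-0.20171094, -0.71396606,  0.6704962 ,  0.8118869 ],
       [-0.00742856,  0.68566293,  0.72788128,  0.90322346],
       [ 0.        ,  0.        ,  0.        ,  1.        ]])}
wrist {'fx': 299.38349248558194, 'fy': 299.38349248558194, 'cx': 320.8232910053462, 'cy': 199.17993308873554, 'tool_from_camera': array([[-2.14022912e-04,  9.60785257e-01,  2.77293426e-01,
         7.10741628e-02],
       [ 9.99999946e-01,  1.36514401e-04,  2.98823806e-04,
        -6.23821544e-04],
       [ 2.49250962e-04,  2.77293475e-01, -9.60785234e-01,
        -1.42260844e-01],
       [ 0.00000000e+00,  0.00000000e+00,  0.00000000e+00,
         1.00000000e+00]])}
```

View pics/top0.png

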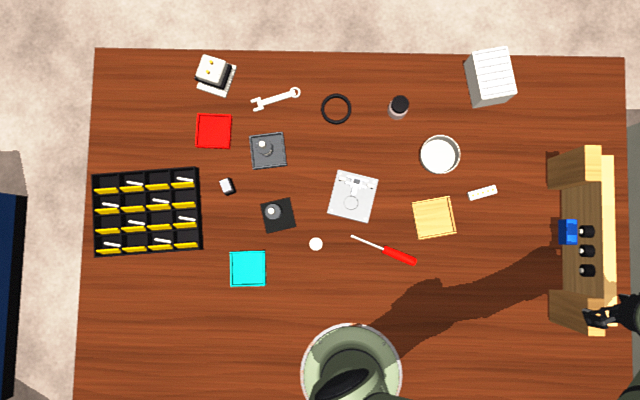

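View pics/side0.png

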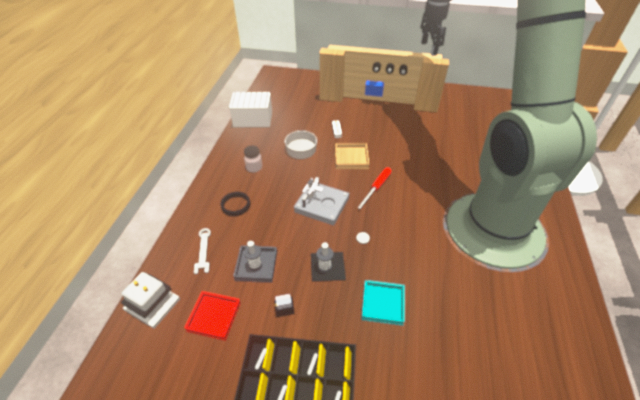

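View pics/wrist0.png

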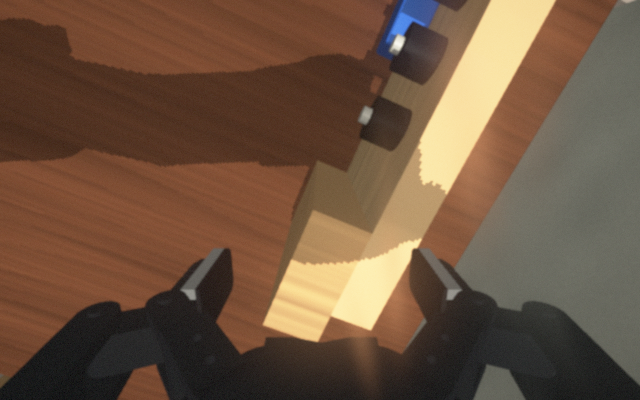

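The top view shows the mat with its spring at about (278,215), the store tray at (267,150), the tester at (353,196), the wooden tray at (434,217) and the tin at (440,155). I'll zoom in to get exact pixels.

```bash
cat > h.py <<'E'
import numpy as np, cv2
from scipy.spatial.transform import Rotation as Rn
from workcell import bot
def tool(s):
    T=np.eye(4);T[:3,:3]=Rn.from_euler('xyz',s['tool_rot']).as_matrix();T[:3,3]=s['position'];return T
def grab(n,fn=None):
    s=bot.observe(); f=bot.grab_frame(n)
    P=f['pose'] if 'pose' in f else tool(s)@f['tool_from_camera']
    if fn: cv2.imwrite('pics/'+fn,f['frame']); np.savez('pics/'+fn+'.npz',P=P,K=[f['fx'],f['fy'],f['cx'],f['cy']])
    return f['frame'],P,(f['fx'],f['fy'],f['cx'],f['cy'])
def load(fn):
    d=np.load('pics/'+fn+'.npz'); return d['P'],d['K']
def topl(P,K,uv,z):
    r=P[:3,:3]@np.array([(uv[0]-K[2])/K[0],-(uv[1]-K[3])/K[1],-1.])
    return P[:3,3]+r*(z-P[2,3])/r[2]
def proj(P,K,X):
    c=P[:3,:3].T@(np.asarray(X,float)-P[:3,3]); return np.array([K[2]+K[0]*c[0]/-c[2],K[3]-K[1]*c[1]/-c[2]])
E
python3 - <<'E'
from h import *
bgr,P,K=grab('top','t1.png')
cv2.imwrite('pics/t1a.png',cv2.resize(bgr[125:245,235:395],None,fx=5,fy=5,interpolation=cv2.INTER_CUBIC))
cv2.imwrite('pics/t1b.png',cv2.resize(bgr[125:245,330:490],None,fx=5,fy=5,interpolation=cv2.INTER_CUBIC))
for n,uv,z in(('mat',(278,215),.005),('stem',(273,212),.088),('tester',(353,196),.024),('tray',(434,217),.02),('tin',(440,155),.04)): print(n,topl(P,K,uv,z))
E
```

```text
mat [0.44956506 0.21970048 0.005     ]
stem [0.4532279  0.22397615 0.088     ]
tester [0.50859651 0.00228154 0.024     ]
tray [ 0.45354837 -0.2322462   0.02      ]
tin [ 0.63073141 -0.24377848  0.04      ]
```

View pics/t1a.png

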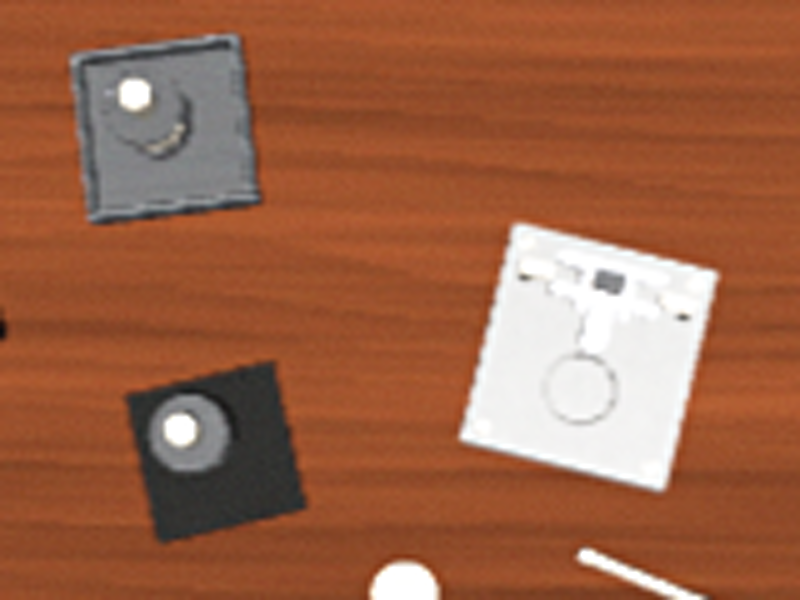

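View pics/t1b.png

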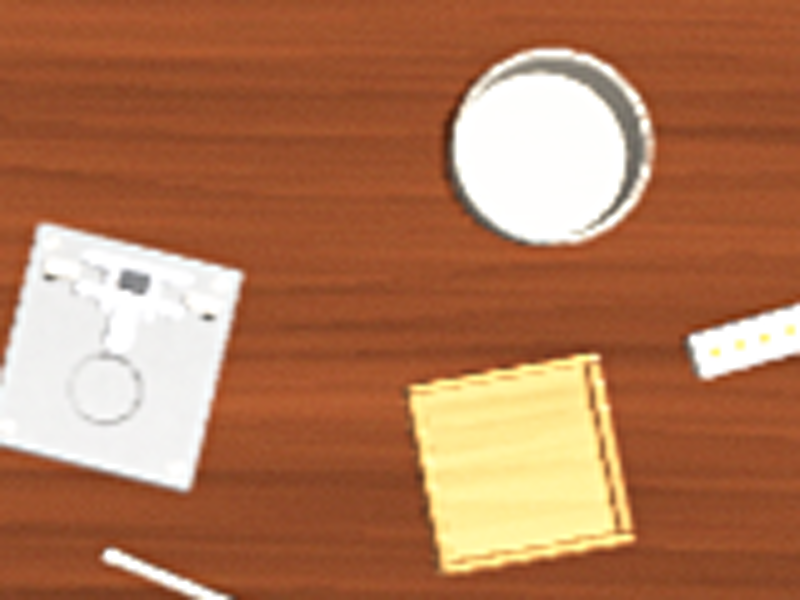

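```bash
python3 - <<'E'
from h import *
P,K=load('t1.png')
a=lambda x,y,z,o=235: topl(P,K,((x+.5)/5-.5+o,(y+.5)/5-.5+125),z)
print('flange',a(190,433,.071),'stemtop',a(180,429,.105))
c=[a(*q,.024) for q in((515,223),(718,271),(664,491),(460,438))]
print('tester',np.mean(c,0),[np.linalg.norm(c[i]-c[i-1]) for i in range(4)])
r=a(580,389,.024);print('recess',r,'col',a(609,281,.088))
d=(c[0]+c[1]-c[2]-c[3]);e=c[0]+c[3]-c[1]-c[2];print('yaw',np.degrees(np.arctan2(d[1],d[0])),np.degrees(np.arctan2(e[1],e[0]))-90)
t=[a(*q,.022,330) for q in((410,387),(598,354),(634,540),(442,574))]
print('tray',np.mean(t,0),[np.linalg.norm(t[i]-t[i-1]) for i in range(4)]);d=t[1]-t[2];print(np.degrees(np.arctan2(d[1],d[0])))
print('tin',a(552,146,.04,330))
E
```

```text
flange [0.45641435 0.22734987 0.071     ] stemtop [0.45643868 0.22844825 0.105     ]
tester [0.50951983 0.00391717 0.024     ] [np.float64(0.12904322310616115), np.float64(0.12080797890509692), np.float64(0.13135335768187797), np.float64(0.12124116670362782)]
recess [0.48988917 0.00883946 0.024     ] col [ 0.54466068 -0.00331149  0.088     ]
yaw -12.865545449603733 -12.704146728234278
tray [ 0.45258412 -0.23120101  0.022     ] [np.float64(0.10893962535871132), np.float64(0.11016476218260066), np.float64(0.10875406438674702), np.float64(0.11184040347880735)]
11.130813164137829
tin [ 0.63421004 -0.24375956  0.04      ]
```

```bash
cat >> h.py <<'E'
def to(p,yaw):
    s=bot.observe();T=tool(s);R2=Rn.from_euler('xyz',[np.pi,0,np.radians(yaw)]).as_matrix()
    print('travel',np.round(T[:3,:3].T@(np.array(p)-T[:3,3]),4),'twist',np.round(np.degrees(Rn.from_matrix(T[:3,:3].T@R2).as_rotvec()),2))
E
python3 - <<'E'
from h import *
to((.5,-.1,.24),90); to((.456,.2275,.2),167.2)
E
```

```text
travel [ 0.4211 -0.3373 -0.0088] twist [-3.000e-02 -2.000e-02 -6.698e+01]
travel [ 0.5086 -0.6559  0.0314] twist [-2.0000e-02 -5.0000e-02 -1.4418e+02]
```

>>> {"name": "apply_moves", "arguments": {
  "commands": [
    {"travel":[0.421,-0.337,-0.01],"twist":[0,0,-67]},
    {"travel":[0.421,-0.337,-0.01],"twist":[0,0,-67]},
    {"travel":[0.421,-0.337,-0.01],"twist":[0,0,-67]},
    {"travel":[0.421,-0.337,-0.01],"twist":[0,0,-67]},
    {"travel":[0.421,-0.337,-0.01],"twist":[0,0,-67]},
    {"travel":[0.421,-0.337,-0.01],"twist":[0,0,-67]},
    {"travel":[0.421,-0.337,-0.01],"twist":[0,0,-67]},
    {"travel":[0.421,-0.337,-0.01],"twist":[0,0,-67]},
    {"travel":[0.421,-0.337,-0.01],"twist":[0,0,-67]},
    {"travel":[0.421,-0.337,-0.01],"twist":[0,0,-67]}
  ]
}}

```text
invalid input at $.commands[0]: expected keys travel, twist, claw
```

```bash
python3 - <<'E'
from h import *
s=bot.observe();print(s['clock'],s['position'],s['tool_rot'],s['qpos'],s['force'])
to((.456,.2275,.2),167.2)
E
```

```text
0.2 [ 0.24435467 -0.57506858  0.23095704] [-3.14093011e+00  1.97231356e-05  4.01772604e-01] [ 1.09877182  0.52180811 -0.03632528  1.5997205   0.02117535  1.02111026
 -0.11282201] [ 5.83353768e-02 -4.78170896e-05  3.86201695e-01]
travel [ 0.5086 -0.6559  0.0314] twist [-2.0000e-02 -5.0000e-02 -1.4418e+02]
```

>>> {"name": "apply_moves", "arguments": {
  "commands": [
    {"travel":[0.421,-0.337,-0.01],"twist":[0,0,-67],"claw":0.06},
    {"travel":[0.421,-0.337,-0.01],"twist":[0,0,-67],"claw":0.06},
    {"travel":[0.421,-0.337,-0.01],"twist":[0,0,-67],"claw":0.06},
    {"travel":[0.421,-0.337,-0.01],"twist":[0,0,-67],"claw":0.06},
    {"travel":[0.421,-0.337,-0.01],"twist":[0,0,-67],"claw":0.06},
    {"travel":[0.421,-0.337,-0.01],"twist":[0,0,-67],"claw":0.06},
    {"travel":[0.421,-0.337,-0.01],"twist":[0,0,-67],"claw":0.06},
    {"travel":[0.421,-0.337,-0.01],"twist":[0,0,-67],"claw":0.06},
    {"travel":[0.421,-0.337,-0.01],"twist":[0,0,-67],"claw":0.06},
    {"travel":[0.421,-0.337,-0.01],"twist":[0,0,-67],"claw":0.06}
  ]
}}

```text
clock: 1.2
position: [0.482, -0.1334, 0.2407]
tool_rot: [3.141, 0.0, 1.571]
force: [1.2, -1.0, -0.3]
grip_width: 0.0596
```

```bash
python3 - <<'E'
from h import *
s=bot.observe();print(s['clock'],s['position'],s['tool_rot'],s['qpos'],s['force'])
to((.456,.2275,.2),167.2)
E
```

```text
1.2 [ 0.48195491 -0.13337389  0.24072834] [3.14139972e+00 1.80814266e-04 1.57093773e+00] [ 0.52284192  0.34145122 -0.4686772   1.89427502  0.18745156  0.94847834
 -0.03224422] [ 1.22239275 -1.02563277 -0.25112804]
travel [ 0.3609 -0.0259  0.0407] twist [ 0.000e+00  2.000e-02 -7.719e+01]
```

>>> {"name": "apply_moves", "arguments": {
  "commands": [
    {"travel":[0.361,-0.026,0.04],"twist":[0,0,-77.2],"claw":0.06},
    {"travel":[0.361,-0.026,0.04],"twist":[0,0,-77.2],"claw":0.06},
    {"travel":[0.361,-0.026,0.04],"twist":[0,0,-77.2],"claw":0.06},
    {"travel":[0.361,-0.026,0.04],"twist":[0,0,-77.2],"claw":0.06},
    {"travel":[0.361,-0.026,0.04],"twist":[0,0,-77.2],"claw":0.06},
    {"travel":[0.361,-0.026,0.04],"twist":[0,0,-77.2],"claw":0.06},
    {"travel":[0.361,-0.026,0.04],"twist":[0,0,-77.2],"claw":0.06},
    {"travel":[0.361,-0.026,0.04],"twist":[0,0,-77.2],"claw":0.06},
    {"travel":[0.361,-0.026,0.04],"twist":[0,0,-77.2],"claw":0.06},
    {"travel":[0.361,-0.026,0.04],"twist":[0,0,-77.2],"claw":0.06}
  ]
}}

```text
clock: 2.2
position: [0.455, 0.2263, 0.2002]
tool_rot: [3.142, -0.001, 2.922]
force: [1.1, 0.4, -0.6]
grip_width: 0.0596
```

```bash
python3 - <<'E'
from h import *
b,P,K=grab('wrist','w1.png')
s=bot.observe();print(s['clock'],s['position'],np.degrees(s['tool_rot']),s['qpos'],s['force'])
for z in (.071,.105): print(proj(P,K,(.4564,.2278,z)))
to((.456,.2275,.2),167.2)
E
```

```text
2.25 [0.45529208 0.2256894  0.20031959] [-1.79995634e+02 -3.58131632e-02  1.67034814e+02] [ 0.05630133  0.4906215  -0.84532012  1.90553309  0.44898394  0.94615253
  0.34330551] [ 0.28806189 -0.46973305 -0.43003119]
[321.7121738  192.03633932]
[321.82723033 202.40469796]
travel [-0.0003  0.0019  0.0003] twist [-0.   -0.04 -0.17]
```

View pics/w1.png

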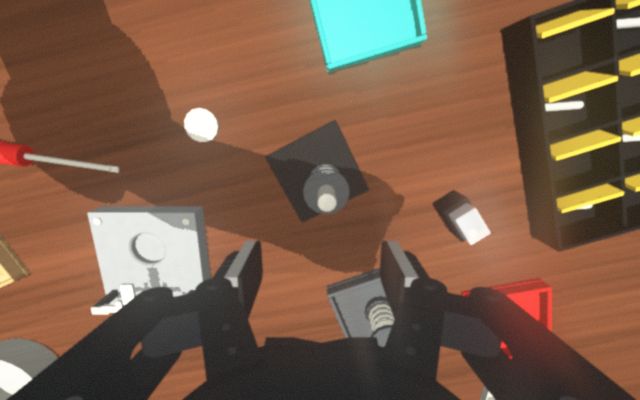

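```bash
python3 - <<'E'
from h import *
b,P,K=grab('wrist','w2.png')
cv2.imwrite('pics/w2a.png',cv2.resize(b[140:240,260:400],None,fx=5,fy=5,interpolation=cv2.INTER_CUBIC))
s=bot.observe();print(s['position'])
for z in (.071,.105): print((proj(P,K,(.4564,.2278,z))-[260,140])*5)
E
```

```text
[0.45541487 0.22540039 0.20045117]
[311.43967583 257.85473469]
[312.37333025 309.45604481]
```

View pics/w2a.png

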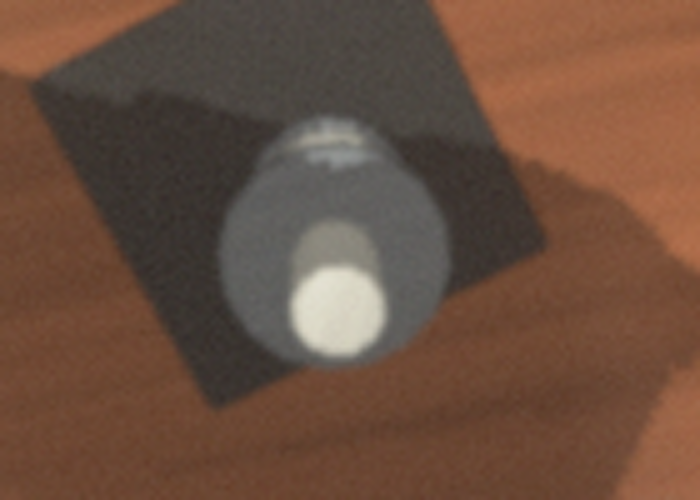

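```bash
python3 - <<'E'
from h import *
P,K=load('w2.png')
for uv,z in(((338,310),.105),((335,255),.071)): print(topl(P,K,(uv[0]/5+260,uv[1]/5+140),z))
to((.456,.230,.060),167.2)
E
```

```text
[0.45744435 0.23191424 0.105     ]
[0.45685253 0.23222358 0.071     ]
travel [0.0004 0.0046 0.1405] twist [-0.01 -0.02 -0.29]
```

>>> {"name": "apply_moves", "arguments": {
  "commands": [
    {"travel":[0.001,0.005,0.04],"twist":[0,0,-0.3],"claw":0.06},
    {"travel":[0.001,0.005,0.08],"twist":[0,0,-0.3],"claw":0.06},
    {"travel":[0.001,0.005,0.085],"twist":[0,0,-0.3],"claw":0.06},
    {"travel":[0.001,0.005,0.085],"twist":[0,0,-0.3],"claw":0.06},
    {"travel":[0.001,0.005,0.085],"twist":[0,0,-0.3],"claw":0.06}
  ]
}}

```text
clock: 2.8
position: [0.4562, 0.2313, 0.1172]
tool_rot: [3.141, 0.001, 2.922]
force: [0.6, 0.3, 0.1]
grip_width: 0.0602
```

```bash
python3 - <<'E'
from h import *
b,P,K=grab('wrist','w3.png')
s=bot.observe();print(s['clock'],s['position'],np.degrees(s['tool_rot']),s['force'])
E
```

```text
2.85 [0.45630324 0.23130173 0.11733778] [1.79927460e+02 1.09126822e-01 1.67433231e+02] [-0.08145869  0.70365352  0.25072111]
```

View pics/w3.png

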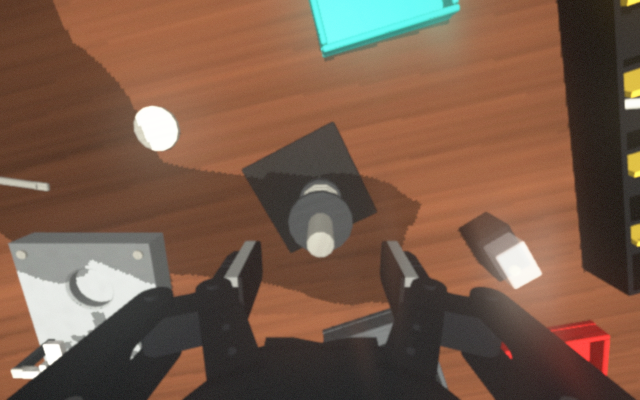

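```bash
python3 - <<'E'
from h import *
P,K=load('w3.png')
print(topl(P,K,(320,243),.105),topl(P,K,(320.5,220),.071))
print(proj(P,K,tool(bot.observe())[:3,3]))
to((.457,.2315,.0765),167.2)
E
```

```text
[0.45631274 0.23182148 0.105     ] [0.45515299 0.23236653 0.071     ]
[318.98349309 253.09069613]
travel [-0.0006  0.0003  0.0408] twist [0.07 0.11 0.23]
```

Centred (stem top at (320,243), fingers' middle at about 321). I'll go down, clear of the flange, and grip.

>>> {"name": "apply_moves", "arguments": {
  "commands": [
    {"travel":[0,0.0003,0.025],"twist":[0,0,0],"claw":0.06},
    {"travel":[0,0.0003,0.041],"twist":[0,0,0],"claw":0.06},
    {"travel":[0,0.0003,0.041],"twist":[0,0,0],"claw":0.06},
    {"travel":[0,0.0003,0.041],"twist":[0,0,0],"claw":0.03},
    {"travel":[0,0.0003,0.041],"twist":[0,0,0],"claw":0.012},
    {"travel":[0,0.0003,0.041],"twist":[0,0,0],"claw":0.008},
    {"travel":[0,0.0003,0.041],"twist":[0,0,0],"claw":0.008},
    {"travel":[0,0.0003,0.041],"twist":[0,0,0],"claw":0.008},
    {"travel":[0,0.0003,0.041],"twist":[0,0,0],"claw":0.008}
  ],
  "force": 60
}}

```text
clock: 3.75
position: [0.4557, 0.2313, 0.0748]
tool_rot: [3.141, 0.0, 2.924]
force: [1.7, 0.3, 3.1]
grip_width: 0.0142
```

```bash
python3 - <<'E'
from h import *
s=bot.observe();print(s['clock'],s['position'],np.degrees(s['tool_rot']),s['force'],s['grip_width'])
b,P,K=grab('wrist','w4.png')
E
```

```text
3.75 [0.45572007 0.2313366  0.07480981] [1.79984678e+02 2.37646825e-02 1.67513651e+02] [1.65893416 0.25136978 3.12498203] 0.014207315649467594
```

View pics/w4.png

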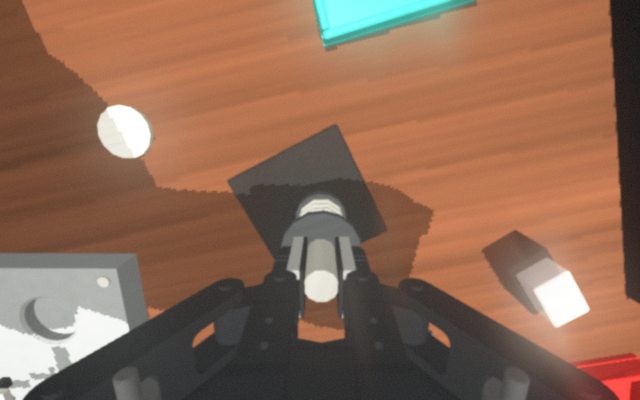

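>>> {"name": "apply_moves", "arguments": {
  "commands": [
    {"travel":[0,0,-0.01],"twist":[0,0,0],"claw":0.008},
    {"travel":[0,0,-0.04],"twist":[0,0,0],"claw":0.008},
    {"travel":[0,0,-0.08],"twist":[0,0,0],"claw":0.008},
    {"travel":[0,0,-0.12],"twist":[0,0,0],"claw":0.008},
    {"travel":[0,0,-0.145],"twist":[0,0,0],"claw":0.008},
    {"travel":[0,0,-0.15],"twist":[0,0,0],"claw":0.008},
    {"travel":[0,0,-0.15],"twist":[0,0,0],"claw":0.008}
  ]
}}

```text
clock: 4.5
position: [0.4556, 0.2311, 0.2251]
tool_rot: [3.141, 0.001, 2.923]
force: [-0.6, 0.4, -2.4]
grip_width: 0.0142
```

```bash
python3 - <<'E'
from h import *
s=bot.observe();print(s['clock'],s['position'],np.degrees(s['tool_rot']),s['force'],s['grip_width'])
b,P,K=grab('wrist','w5.png')
to((.4899,.0088,.21),167.2)
E
```

```text
4.5 [0.45556635 0.23114651 0.22507313] [1.79984155e+02 5.15148203e-02 1.67502013e+02] [-0.58034182  0.37740376 -2.40935276] 0.014182883059467676
travel [-0.0819 -0.2093  0.0142] twist [-0.04 -0.02  0.31]
```

View pics/w5.png

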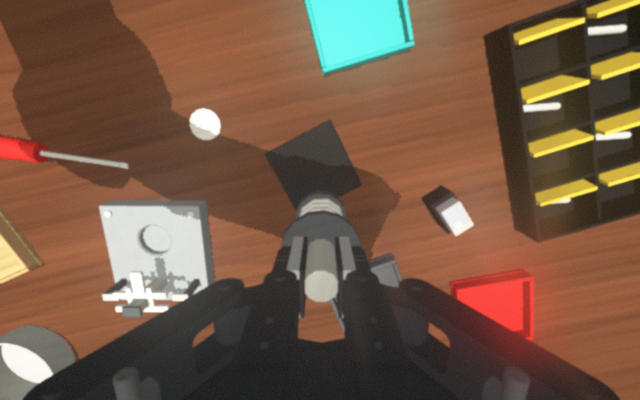

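>>> {"name": "apply_moves", "arguments": {
  "commands": [
    {"travel":[-0.008,-0.021,0],"twist":[0,0,0.3],"claw":0.008},
    {"travel":[-0.02,-0.052,0],"twist":[0,0,0.3],"claw":0.008},
    {"travel":[-0.035,-0.09,0],"twist":[0,0,0.3],"claw":0.008},
    {"travel":[-0.05,-0.128,0.005],"twist":[0,0,0.3],"claw":0.008},
    {"travel":[-0.065,-0.166,0.01],"twist":[0,0,0.3],"claw":0.008},
    {"travel":[-0.075,-0.193,0.015],"twist":[0,0,0.3],"claw":0.008},
    {"travel":[-0.081,-0.206,0.02],"twist":[0,0,0.3],"claw":0.008},
    {"travel":[-0.082,-0.209,0.02],"twist":[0,0,0.3],"claw":0.008},
    {"travel":[-0.082,-0.209,0.02],"twist":[0,0,0.3],"claw":0.008},
    {"travel":[-0.082,-0.209,0.02],"twist":[0,0,0.3],"claw":0.008}
  ]
}}

```text
clock: 5.55
position: [0.4903, 0.011, 0.2046]
tool_rot: [3.141, -0.0, 2.92]
force: [-0.6, 0.0, -1.9]
grip_width: 0.0144
```

```bash
python3 - <<'E'
from h import *
s=bot.observe();print(s['clock'],s['position'],np.degrees(s['tool_rot']),s['force'],s['grip_width'])
b,P,K=grab('wrist','w6.png')
cv2.imwrite('pics/w6a.png',cv2.resize(b[80:320,200:440],None,fx=2.5,fy=2.5,interpolation=cv2.INTER_CUBIC))
E
```

```text
5.55 [0.49027678 0.01103942 0.20457188] [ 1.79963650e+02 -1.22818432e-02  1.67327609e+02] [-0.55808611  0.00571804 -1.94900502] 0.01443122027023922
```

View pics/w6a.png

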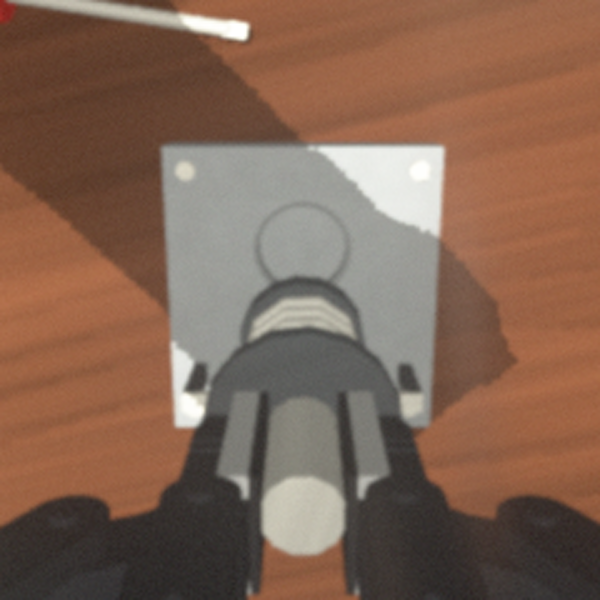

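```bash
python3 - <<'E'
from h import *
P,K=load('w6.png');s=bot.observe();z=s['position'][2]
f=lambda x,y,z:topl(P,K,(200+(x+.5)/2.5-.5,80+(y+.5)/2.5-.5),z)
print(s['position'])
print('recess',f(302,247,.024),'stemtop',f(302,516,z+.0302))
print('foot sides top ',f(244,330,z-.0578),f(362,330,z-.0578))
print('plate',f(162,146,.024),f(444,146,.024))
# predicted foot outline
for x0 in(0,): 
  c=np.array([s['position'][0],s['position'][1]])
  for dz,r in((-.0578,.018),(-.0668,.018),(.0132-.017,.022)):
    q=np.array([proj(P,K,(c[0]+r*np.cos(t),c[1]+r*np.sin(t),z+dz)) for t in np.linspace(0,6.283,60)])
    q=(q-[200,80])*2.5; print(dz,'u',q[:,0].min(),q[:,0].max(),'v',q[:,1].min(),q[:,1].max())
E
```

```text
[0.49031984 0.01103513 0.20468371]
recess [0.48958491 0.01190938 0.024     ] stemtop [0.49105098 0.01168279 0.23488371]
foot sides top  [ 0.48360404 -0.00340926  0.14688371] [0.49090026 0.02897902 0.14688371]
plate [ 0.43393576 -0.0363834   0.024     ] [0.46019311 0.0802515  0.024     ]
-0.0578 u 234.8795598596267 362.2970062200122 v 278.99637995110317 399.42940712850174
-0.0668 u 237.50310672118076 359.9114299205685 v 271.1153883249051 387.2689080349813
-0.0038000000000000013 u 194.38237220387109 400.8331285189082 v 326.4119117225483 515.2599731490778
```

>>> {"name": "apply_moves", "arguments": {
  "commands": [
    {"travel":[0.0012,0,0.015],"twist":[0,0,0],"claw":0.008},
    {"travel":[0.0012,0,0.035],"twist":[0,0,0],"claw":0.008},
    {"travel":[0.0012,0,0.045],"twist":[0,0,0],"claw":0.008},
    {"travel":[0.0012,0,0.045],"twist":[0,0,0],"claw":0.008},
    {"travel":[0.0012,0,0.045],"twist":[0,0,0],"claw":0.008}
  ]
}}

```text
clock: 6.1
position: [0.4894, 0.0104, 0.1601]
tool_rot: [3.141, 0.0, 2.919]
force: [0.3, 0.3, -2.3]
grip_width: 0.0141
```

```bash
python3 - <<'E'
from h import *
s=bot.observe();print(s['clock'],s['position'],np.degrees(s['tool_rot']),s['force'],s['grip_width'])
b,P,K=grab('wrist','w7.png')
cv2.imwrite('pics/w7a.png',cv2.resize(b[120:270,240:400],None,fx=5,fy=4,interpolation=cv2.INTER_CUBIC))
b,P,K=grab('side','s7.png')
cv2.imwrite('pics/s7a.png',cv2.resize(b[140:260,240:400],None,fx=5,fy=5,interpolation=cv2.INTER_CUBIC))
E
```

```text
6.1 [0.48942843 0.01035657 0.16006368] [1.79980850e+02 9.62148094e-03 1.67260373e+02] [ 0.25124194  0.32739103 -2.33043267] 0.014103514312938336
```

View pics/w7a.png

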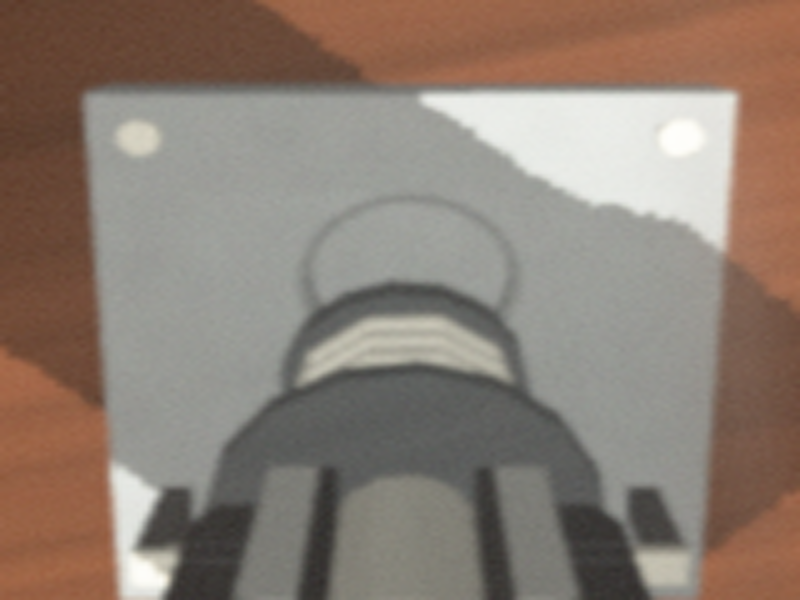

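View pics/s7a.png

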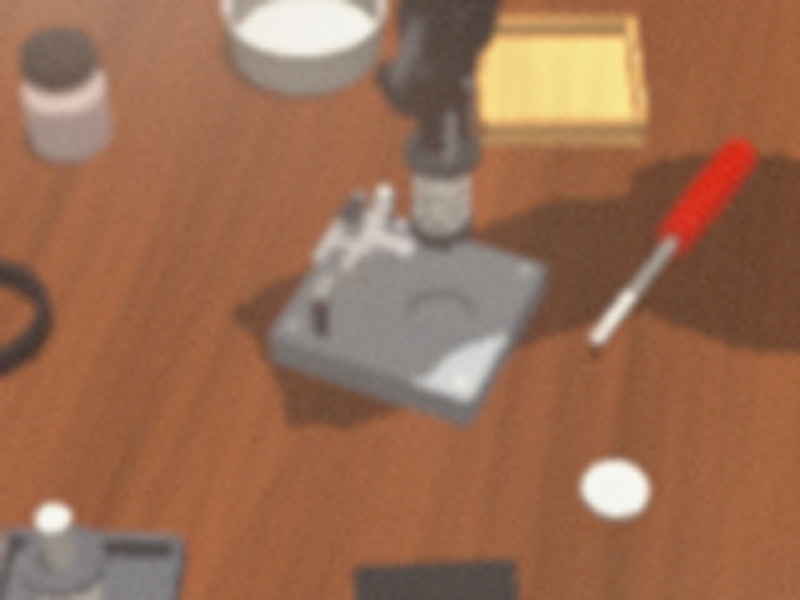

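```bash
python3 - <<'E'
from h import *
P,K=load('w7.png');s=bot.observe();T=tool(s);print(s['position'])
def ell(cx,cy,z,r): # c in tool frame xy offsets, world z
    pts=[]
    for t in np.linspace(0,6.283,120):
        w=T[:3,3]+T[:3,0]*(cx+r*np.cos(t))+T[:3,1]*(cy+r*np.sin(t)); w[2]=z
        pts.append((proj(P,K,w)-[240,120])*[5,4])
    q=np.array(pts); return q[:,0].min(),q[:,0].max(),q[:,1].min(),q[:,1].max()
z=s['position'][2]
for cx in(-.001,0,.001): print('rec',cx,ell(cx,0,.024,.0195),'foot',ell(cx,0,z-.0698+.002,.018),ell(cx,0,z-.0578,.018),'fl',ell(cx,0,z-.0038,.022),ell(cx,0,z-.0098,.022))
E
```

```text
[0.48964125 0.01002973 0.16032374]
rec -0.001 (np.float64(295.90428712432185), np.float64(499.18893749811275), np.float64(201.1716533892029), np.float64(358.8182103643892)) foot (np.float64(273.9507131543908), np.float64(517.4677653613827), np.float64(279.0714687523132), np.float64(463.77917222637086)) (np.float64(268.0545535703581), np.float64(522.6359989869754), np.float64(293.3370742906743), np.float64(485.58161184078415)) fl (np.float64(186.40048325999942), np.float64(598.8324071101752), np.float64(371.63286478653754), np.float64(672.7938731108707)) (np.float64(193.97957532935436), np.float64(592.0281220613003), np.float64(357.1923906674542), np.float64(649.2605224656311))
rec 0 (np.float64(295.8015221825647), np.float64(499.2822244944915), np.float64(196.969931673367), np.float64(354.9205942423313)) foot (np.float64(273.7898275525464), np.float64(517.6117447476008), np.float64(273.6968903875405), np.float64(458.8671898080755)) (np.float64(267.8786306934643), np.float64(522.7932929913934), np.float64(287.73142157890084), np.float64(480.4793532832973)) fl (np.float64(186.025468723
[... 173 characters left out ...]
t64(350.0346312130828), np.float64(643.0819280042183))
rec 0.001 (np.float64(295.69855882824385), np.float64(499.3756915964775), np.float64(192.75994831629544), np.float64(351.01559737382047)) foot (np.float64(273.6285386029701), np.float64(517.7560850788808), np.float64(268.3085395810433), np.float64(453.9431752545986)) (np.float64(267.7022466773505), np.float64(522.9509992824609), np.float64(282.11073474765897), np.float64(475.364040769982)) fl (np.float64(185.6491500882214), np.float64(599.5152331360632), np.float64(356.8047535547536), np.float64(660.0637800137192)) (np.float64(193.27996724423798), np.float64(592.6642241564639), np.float64(342.851970069078), np.float64(636.8833663431817))
```

>>> {"name": "apply_moves", "arguments": {
  "commands": [
    {"travel":[0.0008,0.001,0.0],"twist":[0,0,0],"claw":0.008},
    {"travel":[0.0008,0.001,0.01],"twist":[0,0,0],"claw":0.008},
    {"travel":[0.0008,0.001,0.025],"twist":[0,0,0],"claw":0.008},
    {"travel":[0.0008,0.001,0.04],"twist":[0,0,0],"claw":0.008},
    {"travel":[0.0008,0.001,0.052],"twist":[0,0,0],"claw":0.008},
    {"travel":[0.0008,0.001,0.055],"twist":[0,0,0],"claw":0.008},
    {"travel":[0.0008,0.001,0.055],"twist":[0,0,0],"claw":0.008},
    {"travel":[0.0008,0.001,0.055],"twist":[0,0,0],"claw":0.008}
  ]
}}

```text
clock: 7.0
position: [0.4889, 0.0111, 0.1048]
tool_rot: [3.141, 0.0, 2.919]
force: [-0.1, 0.6, -1.7]
grip_width: 0.0141
```

```bash
python3 - <<'E'
from h import *
s=bot.observe();print(s['clock'],s['position'],np.degrees(s['tool_rot']),s['force'],s['grip_width'])
b,P,K=grab('wrist','w8.png')
cv2.imwrite('pics/w8a.png',cv2.resize(b[130:280,240:400],None,fx=5,fy=4,interpolation=cv2.INTER_CUBIC))
b,P,K=grab('side','s8.png')
cv2.imwrite('pics/s8a.png',cv2.resize(b[140:260,240:400],None,fx=5,fy=5,interpolation=cv2.INTER_CUBIC))
E
```

```text
7.0 [0.48887828 0.01111193 0.1047905 ] [1.79987885e+02 1.53272752e-02 1.67228877e+02] [-0.12960073  0.64855738 -1.68175389] 0.014114166497283717
```

View pics/w8a.png

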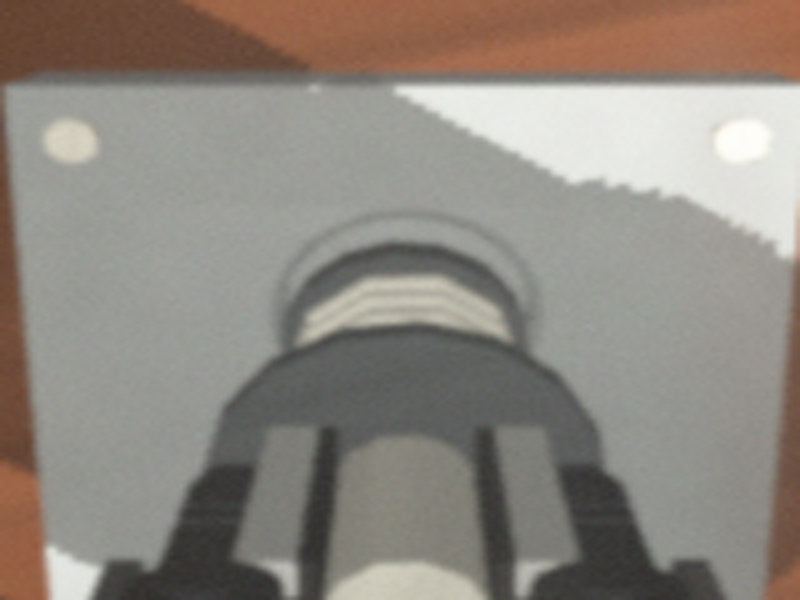

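View pics/s8a.png

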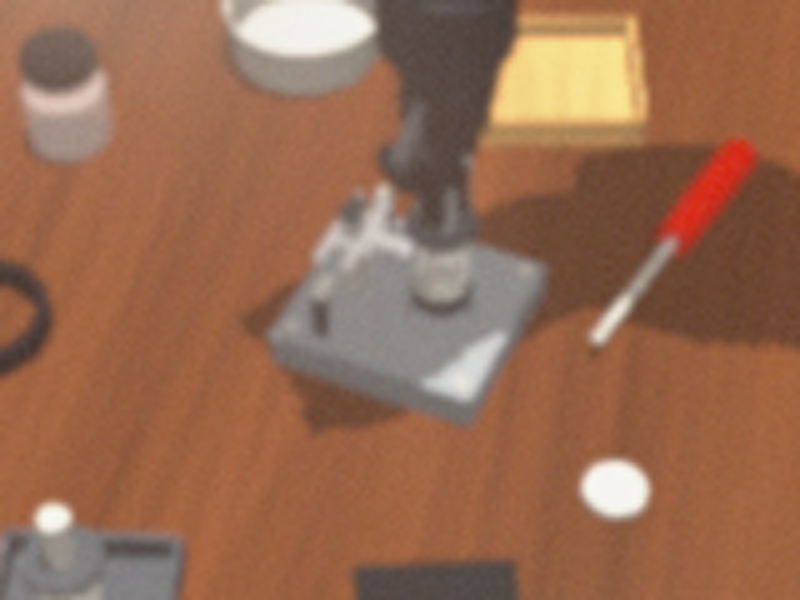

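```bash
python3 - <<'E'
from h import *
P,K=load('w8.png');s=bot.observe();T=tool(s);print(s['position'])
def ell(cx,cy,z,r):
    pts=[]
    for t in np.linspace(0,6.283,120):
        w=T[:3,3]+T[:3,0]*(cx+r*np.cos(t))+T[:3,1]*(cy+r*np.sin(t)); w[2]=z
        pts.append((proj(P,K,w)-[240,130])*[5,4])
    q=np.array(pts); return np.round([q[:,0].min(),q[:,0].max(),q[:,1].min(),q[:,1].max()],1)
z=s['position'][2]
for cx in(-.002,-.001,0): print(cx,'rec',ell(cx,.001,.024,.0204),'foot',ell(cx,.001,z-.0698+.002,.018),ell(cx,.001,z-.0698,.016),ell(cx,.001,z-.0578,.018),'fl',ell(cx,.001,z-.0038,.022),ell(cx,.001,z-.0098,.022))
E
```

```text
[0.48897009 0.01094878 0.10499852]
-0.002 rec [273.1 533.8 214.1 412.7] foot [281.8 525.  243.5 427.8] [296.3 510.6 251.4 413.9] [276.3 530.5 258.  449.7] fl [197.4 609.1 337.7 637.9] [204.6 602.  323.1 614.3]
-0.001 rec [272.9 534.  208.9 408. ] foot [281.7 525.2 238.1 422.9] [296.2 510.7 246.1 409. ] [276.1 530.7 252.4 444.6] fl [197.  609.5 330.4 631.6] [204.3 602.3 316.  608.1]
0 rec [272.8 534.1 203.8 403.4] foot [281.5 525.3 232.8 418. ] [296.  510.9 240.8 404.1] [276.  530.9 246.8 439.5] fl [196.7 609.8 323.  625.2] [203.9 602.6 308.8 601.9]
```

>>> {"name": "apply_moves", "arguments": {
  "commands": [
    {"travel":[0,0.0004,0.005],"twist":[0,0,0],"claw":0.008},
    {"travel":[0,0.0004,0.01],"twist":[0,0,0],"claw":0.008},
    {"travel":[0,0.0004,0.014],"twist":[0,0,0],"claw":0.008},
    {"travel":[0,0.0004,0.014],"twist":[0,0,0],"claw":0.008},
    {"travel":[0,0.0004,0.014],"twist":[0,0,0],"claw":0.008}
  ]
}}

```text
clock: 7.6
position: [0.4887, 0.0114, 0.0905]
tool_rot: [3.142, -0.0, 2.919]
force: [-0.1, -0.6, -1.3]
grip_width: 0.0139
```

>>> {"name": "apply_moves", "arguments": {
  "commands": [
    {"travel":[0,0,0.002],"twist":[0,0,0],"claw":0.008},
    {"travel":[0,0,0.004],"twist":[0,0,0],"claw":0.008},
    {"travel":[0,0,0.004],"twist":[0,0,0],"claw":0.008},
    {"travel":[0,0,0.004],"twist":[0,0,0],"claw":0.008}
  ]
}}

```text
clock: 8.0
position: [0.4887, 0.0113, 0.0865]
tool_rot: [3.142, -0.0, 2.918]
force: [0.8, -0.3, -2.4]
grip_width: 0.014
```

>>> {"name": "apply_moves", "arguments": {
  "commands": [
    {"travel":[0,0,0.001],"twist":[0,0,0],"claw":0.008},
    {"travel":[0,0,0.002],"twist":[0,0,0],"claw":0.008},
    {"travel":[0,0,0.002],"twist":[0,0,0],"claw":0.008},
    {"travel":[0,0,0.002],"twist":[0,0,0],"claw":0.008}
  ]
}}

```text
clock: 8.4
position: [0.4888, 0.0114, 0.0846]
tool_rot: [3.142, -0.0, 2.919]
force: [0.8, 0.0, -1.9]
grip_width: 0.0142
```

```bash
python3 - <<'E'
from h import *
for i in range(2):
  b,P,K=grab('wrist','w9.png' if i==0 else None);s=bot.observe();print(s['clock'],s['position'],s['force'])
cv2.imwrite('pics/w9a.png',cv2.resize(b[130:280,240:400],None,fx=5,fy=4,interpolation=cv2.INTER_CUBIC))
E
```

```text
8.45 [0.48873862 0.01134758 0.08456586] [ 0.01974816  0.06131127 -1.68175012]
8.5 [0.4887496  0.01132949 0.08457381] [ 0.62584816 -0.42344024 -2.36425142]
```

View pics/w9a.png

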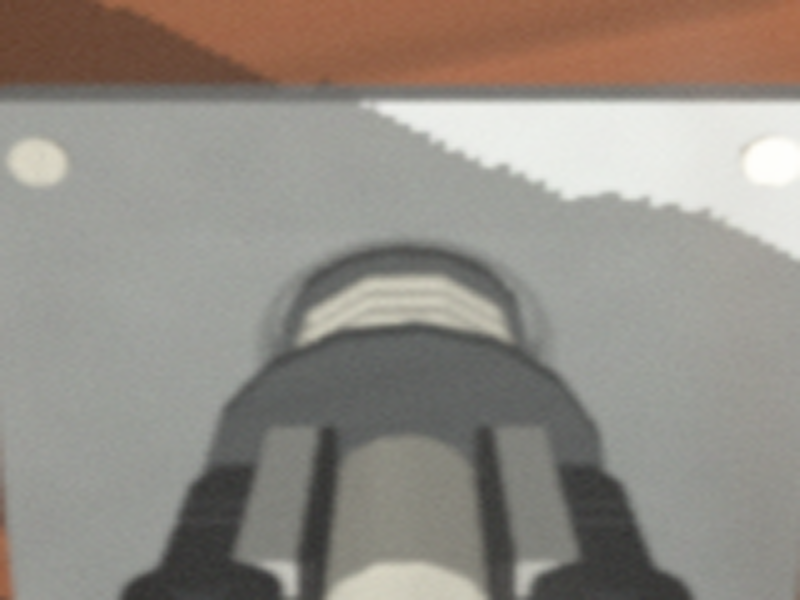

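>>> {"name": "apply_moves", "arguments": {
  "commands": [
    {"travel":[0,0,0.001],"twist":[0,0,0],"claw":0.008},
    {"travel":[0,0,0.002],"twist":[0,0,0],"claw":0.008},
    {"travel":[0,0,0.002],"twist":[0,0,0],"claw":0.008},
    {"travel":[0,0,0.002],"twist":[0,0,0],"claw":0.008}
  ]
}}

```text
clock: 8.9
position: [0.4888, 0.0113, 0.0826]
tool_rot: [3.142, 0.0, 2.919]
force: [-0.5, -0.8, 3.2]
grip_width: 0.0145
```

>>> {"name": "apply_moves", "arguments": {
  "commands": [
    {"travel":[0,0,0.001],"twist":[0,0,0],"claw":0.008},
    {"travel":[0,0,0.002],"twist":[0,0,0],"claw":0.008},
    {"travel":[0,0,0.002],"twist":[0,0,0],"claw":0.008}
  ]
}}

```text
clock: 9.2
position: [0.4888, 0.0113, 0.0805]
tool_rot: [3.142, -0.0, 2.919]
force: [-0.8, -0.6, 4.2]
grip_width: 0.0141
```

```bash
python3 - <<'E'
from h import *
s=bot.observe();print(s['clock'],s['position'],s['force'],s['grip_width'])
E
```

```text
9.2 [0.48877321 0.01132524 0.08048682] [-0.77608922 -0.62774333  4.18266126] 0.014140291847019098
```

>>> {"name": "apply_moves", "arguments": {
  "commands": [
    {"travel":[0,0,0.001],"twist":[0,0,0],"claw":0.008},
    {"travel":[0,0,0.003],"twist":[0,0,0],"claw":0.008},
    {"travel":[0,0,0.005],"twist":[0,0,0],"claw":0.008},
    {"travel":[0,0,0.005],"twist":[0,0,0],"claw":0.008}
  ]
}}

```text
clock: 9.6
position: [0.4888, 0.0113, 0.0755]
tool_rot: [-3.142, 0.0, 2.918]
force: [0.1, -0.3, 7.3]
grip_width: 0.0145
```

```bash
python3 - <<'E'
from h import *
s=bot.observe();print(s['clock'],s['position'],s['force'],s['grip_width'])
b,P,K=grab('wrist','w10.png');b2,_,_=grab('side','s10.png')
cv2.imwrite('pics/w10a.png',np.vstack([cv2.resize(b[100:300,200:440],None,fx=3,fy=2),cv2.resize(b2[160:220,260:380],(720,180))]))
E
```

```text
9.6 [0.48880739 0.01129404 0.07549173] [ 0.07940709 -0.31885482  7.27130106] 0.014478976255465223
```

View pics/w10a.png

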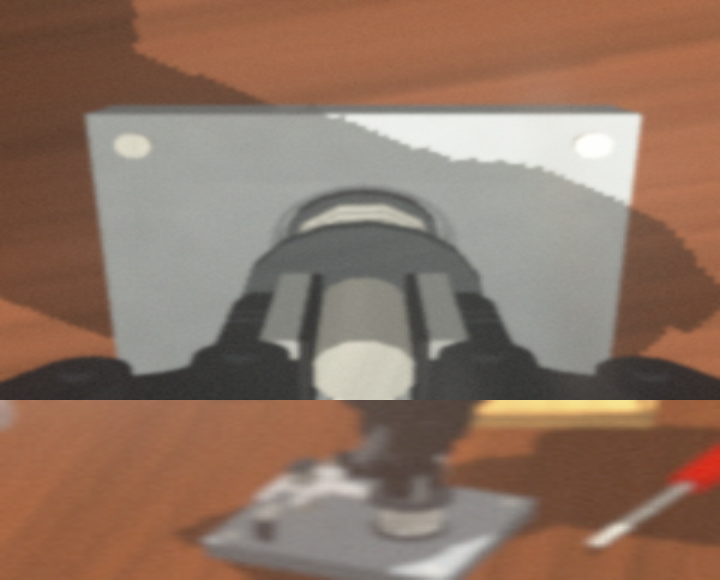

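>>> {"name": "apply_moves", "arguments": {
  "commands": [
    {"travel":[0,0,0.002],"twist":[0,0,0],"claw":0.008},
    {"travel":[0,0,0.005],"twist":[0,0,0],"claw":0.008},
    {"travel":[0,0,0.008],"twist":[0,0,0],"claw":0.008},
    {"travel":[0,0,0.01],"twist":[0,0,0],"claw":0.008},
    {"travel":[0,0,0.01],"twist":[0,0,0],"claw":0.008}
  ]
}}

```text
clock: 10.2
position: [0.4888, 0.0113, 0.0656]
tool_rot: [-3.141, 0.0, 2.919]
force: [-1.8, -1.2, 11.8]
grip_width: 0.0143
```

```bash
python3 - <<'E'
from h import *
for i in range(3):
  s=bot.observe();print(s['clock'],s['position'],s['force'],s['grip_width']); bot.grab_frame('wrist')
E
```

```text
10.2 [0.48883812 0.01129561 0.06562116] [-1.83426081 -1.20886447 11.7981802 ] 0.014333703320002025
10.25 [0.48887815 0.01127381 0.06572654] [-2.15042923 -1.63094772 11.63438155] 0.014374263066517408
10.3 [0.48887786 0.01128371 0.06577103] [-3.26678545 -1.10043363 12.04045809] 0.01426137934623611
```

>>> {"name": "apply_moves", "arguments": {
  "commands": [
    {"travel":[0,0,0.002],"twist":[0,0,0],"claw":0.008},
    {"travel":[0,0,0.004],"twist":[0,0,0],"claw":0.008},
    {"travel":[0,0,0.004],"twist":[0,0,0],"claw":0.008},
    {"travel":[0,0,0.004],"twist":[0,0,0],"claw":0.008}
  ]
}}

```text
clock: 10.75
position: [0.4889, 0.0113, 0.0618]
tool_rot: [-3.141, 0.0, 2.919]
force: [-2.3, -2.2, 13.4]
grip_width: 0.0144
```

```bash
python3 - <<'E'
from h import *
for i in range(4):
  s=bot.observe();print(s['clock'],s['position'],s['force'],s['grip_width']); grab('wrist','w11.png')
grab('side','s11.png')
E
```

```text
10.75 [0.48891663 0.01129463 0.0618496 ] [-2.28896771 -2.20134166 13.35447175] 0.01435902367417789
10.8 [0.48886198 0.01131745 0.06184319] [-3.48060215 -1.29215035 13.55938518] 0.014112362818586249
10.85 [0.48889565 0.01129037 0.06188073] [-2.46272001 -0.59564352 13.83770899] 0.013789992955411966
10.9 [0.48890062 0.01126005 0.06189091] [-2.86331994 -1.42547477 12.94167774] 0.014671972931121519
```

>>> {"name": "apply_moves", "arguments": {
  "commands": [
    {"travel":[0,0,0.001],"twist":[0,0,0],"claw":0.008},
    {"travel":[0,0,0.001],"twist":[0,0,0],"claw":0.008},
    {"travel":[0,0,0.001],"twist":[0,0,0],"claw":0.008},
    {"travel":[0,0,0.001],"twist":[0,0,0],"claw":0.008},
    {"travel":[0,0,0.001],"twist":[0,0,0],"claw":0.008},
    {"travel":[0,0,0.001],"twist":[0,0,0],"claw":0.008},
    {"travel":[0,0,0.001],"twist":[0,0,0],"claw":0.008},
    {"travel":[0,0,0.001],"twist":[0,0,0],"claw":0.008},
    {"travel":[0,0,0.001],"twist":[0,0,0],"claw":0.008},
    {"travel":[0,0,0.001],"twist":[0,0,0],"claw":0.008}
  ]
}}

```text
clock: 12.0
position: [0.4889, 0.0113, 0.0609]
tool_rot: [-3.141, 0.0, 2.919]
force: [-3.1, -1.8, 14.0]
grip_width: 0.0144
```

```bash
python3 - <<'E'
from h import *
for i in range(4):
  s=bot.observe();print(s['clock'],s['position'],s['force'],s['grip_width']); grab('side','s12.png')
E
```

```text
12.0 [0.48887548 0.0112613  0.06089475] [-3.14885983 -1.84988055 13.95513487] 0.014363457423716511
12.05 [0.48889072 0.01130206 0.06091385] [-3.96368159 -1.5336222  13.95709455] 0.014126723675899901
12.1 [0.48891805 0.01126535 0.06091029] [-2.72061509 -1.75240803 14.74089417] 0.014176933291752196
12.15 [0.48889864 0.01127792 0.06089215] [-2.89811349 -2.10973109 14.67775618] 0.014325553933134741
```

>>> {"name": "apply_moves", "arguments": {
  "commands": [
    {"travel":[0,0,-0.008],"twist":[0,0,0],"claw":0.008},
    {"travel":[0,0,-0.018],"twist":[0,0,0],"claw":0.008},
    {"travel":[0,0,-0.023],"twist":[0,0,0],"claw":0.008},
    {"travel":[0,0,-0.026],"twist":[0,0,0],"claw":0.008},
    {"travel":[0,0,-0.026],"twist":[0,0,0],"claw":0.008},
    {"travel":[0,0,-0.026],"twist":[0,0,0],"claw":0.008}
  ]
}}

```text
clock: 12.8
position: [0.4886, 0.0113, 0.0862]
tool_rot: [3.142, -0.0, 2.919]
force: [-0.4, 0.6, -1.7]
grip_width: 0.0145
```

```bash
python3 - <<'E'
from h import *
s=bot.observe();print(s['clock'],s['position'],s['force'],s['grip_width']); b,P,K=grab('wrist','w13.png'); b2,_,_=grab('top','t13.png')
cv2.imwrite('pics/w13a.png',np.vstack([cv2.resize(b[100:280,200:440],(720,400)),cv2.resize(b2[160:220,300:420],(720,200))]))
E
```

```text
12.8 [0.48857863 0.0113222  0.08621637] [-0.424997   0.5743552 -1.6620321] 0.01450860140847004
```

View pics/w13a.png

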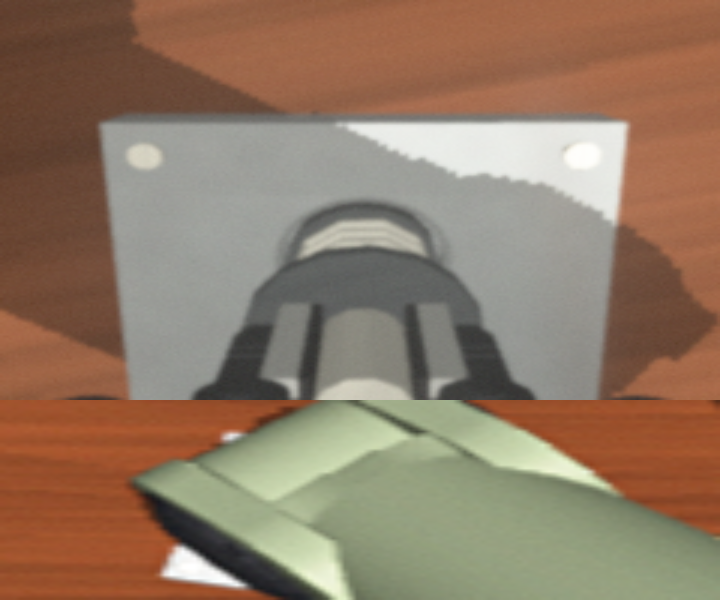

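>>> {"name": "apply_moves", "arguments": {
  "commands": [
    {"travel":[0,0,-0.01],"twist":[0,0,0],"claw":0.008},
    {"travel":[0,0,-0.03],"twist":[0,0,0],"claw":0.008},
    {"travel":[0,0,-0.055],"twist":[0,0,0],"claw":0.008},
    {"travel":[0,0,-0.085],"twist":[0,0,0],"claw":0.008},
    {"travel":[0,0,-0.115],"twist":[0,0,0],"claw":0.008},
    {"travel":[0,0,-0.14],"twist":[0,0,0],"claw":0.008},
    {"travel":[0,0,-0.154],"twist":[0,0,0],"claw":0.008},
    {"travel":[0,0,-0.154],"twist":[0,0,0],"claw":0.008},
    {"travel":[0,0,-0.154],"twist":[0,0,0],"claw":0.008}
  ]
}}

```text
clock: 13.8
position: [0.4884, 0.0111, 0.2399]
tool_rot: [-3.141, -0.001, 2.918]
force: [0.1, 0.6, -2.6]
grip_width: 0.0145
```

```bash
python3 - <<'E'
from h import *
s=bot.observe();print(s['clock'],s['position'],np.degrees(s['tool_rot']),s['force'],s['grip_width']); b,P,K=grab('side','s14.png')
c=cv2.imread('pics/side0.png')
cv2.imwrite('pics/s14a.png',np.hstack([cv2.resize(x[170:230,285:355],(400,343),interpolation=cv2.INTER_CUBIC) for x in(c,b)]))
to((.634,-.243,.25),167.2)
to((.634,-.243,.25),120)
E
```

```text
13.8 [0.48839132 0.01106115 0.23985443] [-1.79975716e+02 -3.84580021e-02  1.67207615e+02] [ 0.08224425  0.58278985 -2.55530257] 0.014465941409428987
travel [-0.1984 -0.2156 -0.0107] twist [-0.02 -0.08  0.02]
travel [-0.1984 -0.2156 -0.0107] twist [-0.05 -0.07 47.22]
```

View pics/s14a.png

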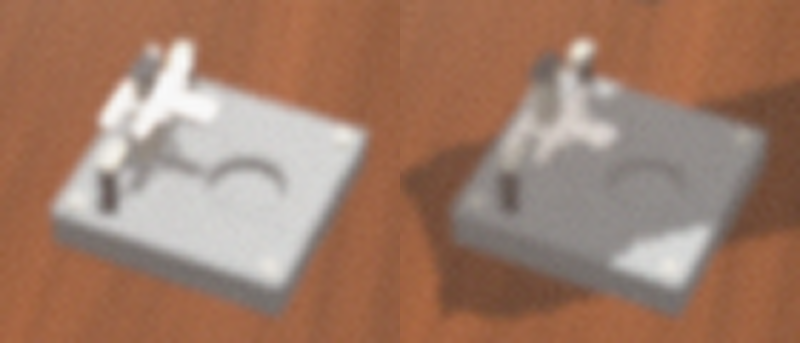

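```bash
python3 - <<'E'
from h import *
P,K=load('s14.png')
r=np.array([.4897,.0105]);y=np.radians(-12.8);ex=np.array([np.cos(y),np.sin(y)]);ey=np.array([-np.sin(y),np.cos(y)])
b=cv2.imread('pics/s14.png')
im=cv2.resize(b[165:225,285:355],(770,660),interpolation=cv2.INTER_CUBIC)
for z in(.088,.07,.06,.05): print(z,[np.round((proj(P,K,(*(r+ex*x+ey*yy),z))-[285,165])*11) for x,yy in((57/1e3,0),(.057,.03),(.057,.047),(.057,-.03),(.057,-.047))])
cv2.imwrite('pics/s14b.png',im)
E
```

```text
0.088 [array([276., 176.]), array([228., 249.]), array([199., 291.]), array([323., 106.]), array([350.,  67.])]
0.07 [array([278., 224.]), array([230., 296.]), array([202., 339.]), array([325., 154.]), array([350., 115.])]
0.06 [array([279., 250.]), array([231., 322.]), array([203., 365.]), array([325., 180.]), array([351., 141.])]
0.05 [array([280., 276.]), array([232., 348.]), array([205., 390.]), array([326., 205.]), array([351., 167.])]
```

View pics/s14b.png

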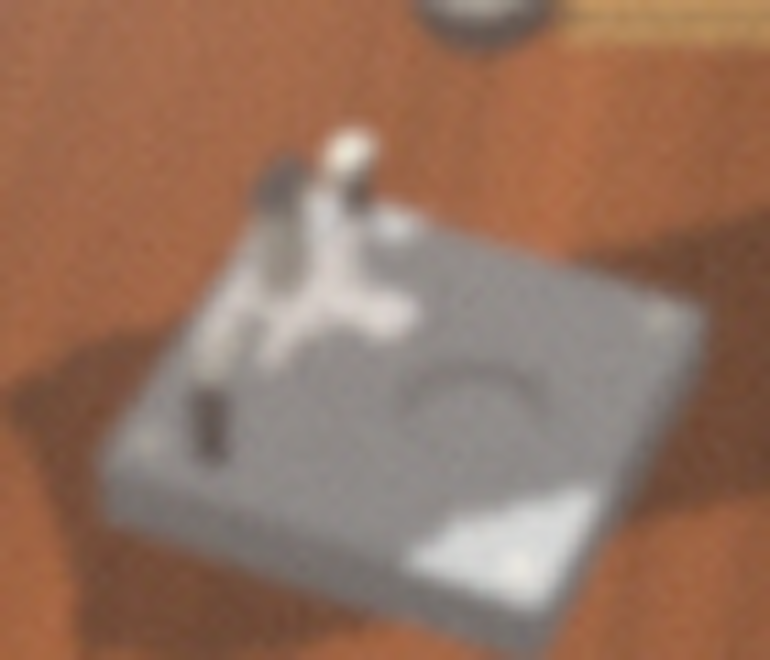

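>>> {"name": "apply_moves", "arguments": {
  "commands": [
    {"travel":[-0.02,-0.022,0],"twist":[0,0,5],"claw":0.008},
    {"travel":[-0.045,-0.049,0],"twist":[0,0,11],"claw":0.008},
    {"travel":[-0.072,-0.079,0],"twist":[0,0,17],"claw":0.008},
    {"travel":[-0.1,-0.109,0],"twist":[0,0,24],"claw":0.008},
    {"travel":[-0.13,-0.141,0],"twist":[0,0,31],"claw":0.008},
    {"travel":[-0.16,-0.174,0],"twist":[0,0,38],"claw":0.008},
    {"travel":[-0.182,-0.198,0],"twist":[0,0,43],"claw":0.008},
    {"travel":[-0.195,-0.211,0],"twist":[0,0,46],"claw":0.008},
    {"travel":[-0.198,-0.215,0],"twist":[0,0,47],"claw":0.008},
    {"travel":[-0.198,-0.215,0],"twist":[0,0,47],"claw":0.008}
  ]
}}

```text
clock: 14.85
position: [0.6339, -0.242, 0.2389]
tool_rot: [-3.14, -0.002, 2.098]
force: [-0.4, 0.0, -1.9]
grip_width: 0.0143
```

```bash
python3 - <<'E'
from h import *
s=bot.observe();print(s['clock'],s['position'],np.degrees(s['tool_rot']),s['qpos'],s['force'],s['grip_width']); b,P,K=grab('wrist','w15.png')
to((.634,-.242,.24),120)
E
```

```text
14.85 [ 0.63388352 -0.24199119  0.23885683] [-1.79914341e+02 -1.03207951e-01  1.20232193e+02] [ 0.60897244  0.65335727 -0.55194564  1.41215364  0.35187774  1.17709223
  0.541149  ] [-0.38069763  0.00412428 -1.9005233 ] 0.01425639858136147
travel [-0.0007 -0.0003 -0.0006] twist [-0.05 -0.09  0.32]
```

View pics/w15.png

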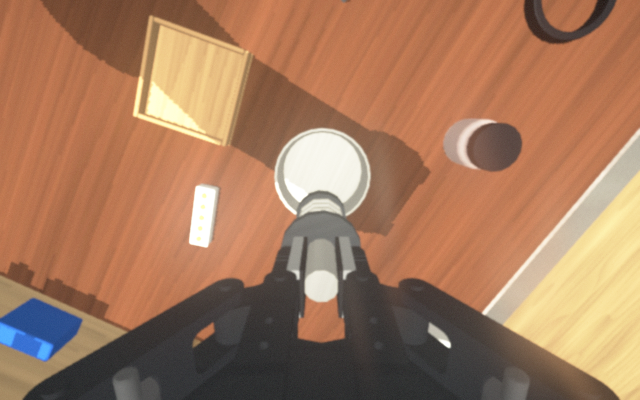

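```bash
python3 - <<'E'
from h import *
P,K=load('w15.png');print(topl(P,K,(322,173.5),.04))
b,P,K=grab('top','t15.png')
cv2.imwrite('pics/t15a.png',np.hstack([cv2.resize(x[165:215,325:385],(400,333),interpolation=cv2.INTER_CUBIC) for x in(cv2.imread('pics/t1.png'),b)]))
E
```

```text
[ 0.63345729 -0.23772641  0.04      ]
```

View pics/t15a.png

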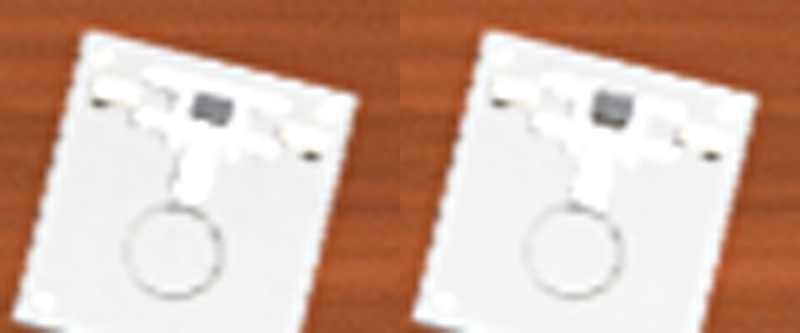

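```bash
python3 - <<'E'
from h import *
b,P,K=grab('side','s16.png')
cv2.imwrite('pics/s16a.png',np.hstack([cv2.resize(x[170:220,290:335],(400,444),interpolation=cv2.INTER_CUBIC) for x in(cv2.imread('pics/side0.png'),b)]))
E
```

```text
(no output)
```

View pics/s16a.png

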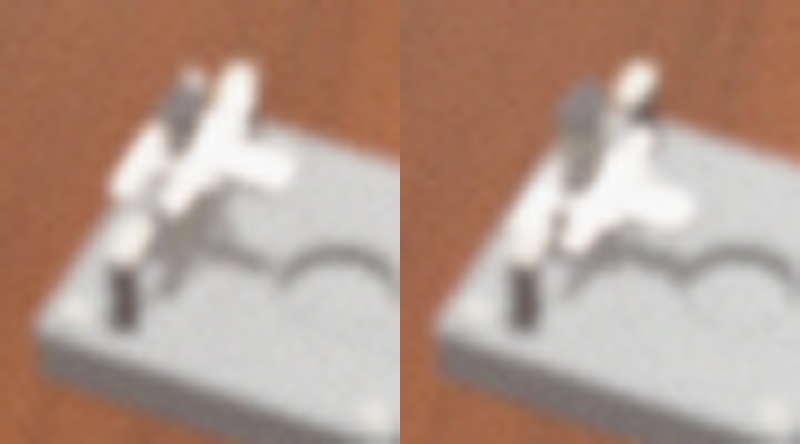

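>>> {"name": "apply_moves", "arguments": {
  "commands": [
    {"travel":[0.001,-0.001,0.015],"twist":[0,0,0],"claw":0.008},
    {"travel":[0.001,-0.001,0.05],"twist":[0,0,0],"claw":0.008},
    {"travel":[0.001,-0.001,0.085],"twist":[0,0,0],"claw":0.008},
    {"travel":[0.001,-0.001,0.12],"twist":[0,0,0],"claw":0.008},
    {"travel":[0.001,-0.001,0.145],"twist":[0,0,0],"claw":0.008},
    {"travel":[0.001,-0.001,0.156],"twist":[0,0,0],"claw":0.008},
    {"travel":[0.001,-0.001,0.16],"twist":[0,0,0],"claw":0.008},
    {"travel":[0.001,-0.001,0.16],"twist":[0,0,0],"claw":0.008},
    {"travel":[0.001,-0.001,0.16],"twist":[0,0,0],"claw":0.008}
  ]
}}

```text
clock: 15.9
position: [0.6335, -0.2419, 0.0818]
tool_rot: [3.14, 0.001, 2.098]
force: [0.1, -0.0, -2.3]
grip_width: 0.0143
```

```bash
python3 - <<'E'
from h import *
s=bot.observe();print(s['clock'],s['position'],np.degrees(s['tool_rot']),s['force'],s['grip_width']); b,P,K=grab('wrist','w17.png')
E
```

```text
15.9 [ 0.63354252 -0.24191149  0.08183615] [1.79931641e+02 7.33002075e-02 1.20219987e+02] [ 0.05325532 -0.04052354 -2.32407506] 0.014271534356881973
```

View pics/w17.png

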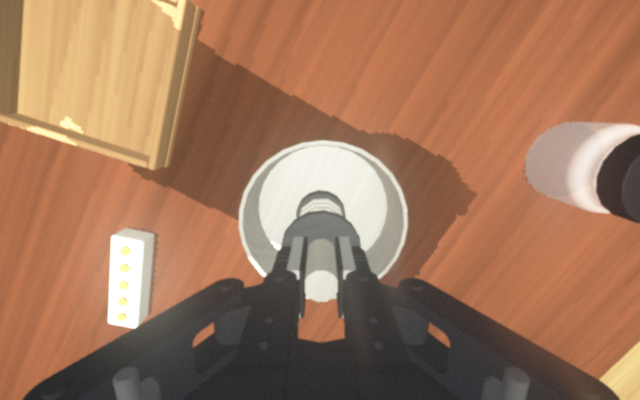

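Foot well centred in the tin, about 7 mm up. I'll set it down, feeling for contact.

>>> {"name": "apply_moves", "arguments": {
  "commands": [
    {"travel":[0,0,0.003],"twist":[0,0,0],"claw":0.008},
    {"travel":[0,0,0.006],"twist":[0,0,0],"claw":0.008},
    {"travel":[0,0,0.0075],"twist":[0,0,0],"claw":0.008},
    {"travel":[0,0,0.0075],"twist":[0,0,0],"claw":0.008},
    {"travel":[0,0,0.0075],"twist":[0,0,0],"claw":0.008}
  ]
}}

```text
clock: 16.45
position: [0.6332, -0.2419, 0.0734]
tool_rot: [3.141, 0.0, 2.098]
force: [0.4, -0.3, 4.0]
grip_width: 0.0139
```

>>> {"name": "apply_moves", "arguments": {
  "commands": [
    {"travel":[0,0,-0.0012],"twist":[0,0,0],"claw":0.008},
    {"travel":[0,0,-0.0012],"twist":[0,0,0],"claw":0.008},
    {"travel":[0,0,-0.0012],"twist":[0,0,0],"claw":0.02},
    {"travel":[0,0,-0.0012],"twist":[0,0,0],"claw":0.03},
    {"travel":[0,0,-0.0012],"twist":[0,0,0],"claw":0.045},
    {"travel":[0,0,-0.0012],"twist":[0,0,0],"claw":0.06},
    {"travel":[0,0,-0.0012],"twist":[0,0,0],"claw":0.06}
  ]
}}

```text
clock: 17.15
position: [0.6329, -0.2418, 0.0742]
tool_rot: [-3.142, -0.0, 2.098]
force: [1.1, -0.5, 0.5]
grip_width: 0.0598
```

>>> {"name": "apply_moves", "arguments": {
  "commands": [
    {"travel":[0,0,-0.02],"twist":[0,0,0],"claw":0.06},
    {"travel":[0,0,-0.05],"twist":[0,0,0],"claw":0.06},
    {"travel":[0,0,-0.09],"twist":[0,0,0],"claw":0.06},
    {"travel":[0,0,-0.13],"twist":[0,0,0],"claw":0.06},
    {"travel":[0,0,-0.15],"twist":[0,0,0],"claw":0.06},
    {"travel":[0,0,-0.15],"twist":[0,0,0],"claw":0.06},
    {"travel":[0,0,-0.15],"twist":[0,0,0],"claw":0.06}
  ]
}}

```text
clock: 17.85
position: [0.6328, -0.2419, 0.2242]
tool_rot: [-3.142, 0.0, 2.098]
force: [-0.1, 0.8, -1.3]
grip_width: 0.0599
```

```bash
python3 - <<'E'
from h import *
s=bot.observe();print(s['clock'],s['position'],s['force'],s['grip_width']); b,P,K=grab('wrist','w18.png');b2,_,_=grab('side','s18.png')
cv2.imwrite('pics/s18a.png',np.vstack([b[:300],cv2.resize(b2[120:270,220:400],(640,300))[:, :]]))
E
```

```text
17.85 [ 0.63280817 -0.24185984  0.22421789] [-0.07043028  0.76605064 -1.28948057] 0.059898312659422026
```

View pics/s18a.png

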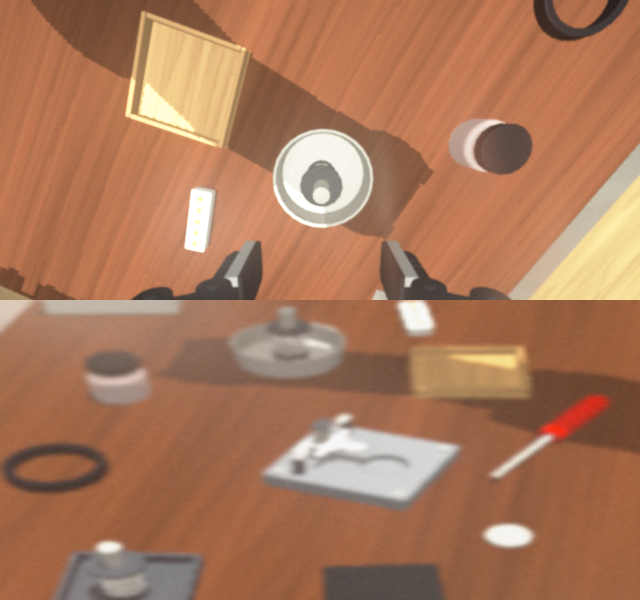

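The spring stands upright in the middle of the tin (wrist view, stem at (321,190)). The other spring is still standing in the store tray, and the arm is clear of everything.

```bash
python3 - <<'E'
from workcell import bot
print(bot.job_done())
E
```

```text
the job is handed in; nothing more can be done
None
```

The spring from the mat tested as tired, and it now stands upright in the round steel tin. I handed the job in at about 18 s.

- **Seating:** the foot went into the recess without sideways force. It touched the floor at the expected height, with the tool tip at about 84 mm.
- **Pressing:** I pressed down on the gripped stem at about 14 N for a bit over 1 s. Readings were 13–14.7 N, and none that I took passed 15 N. The spring gave about 23 mm, which fits the tired one.
- **Pointer:** side pictures from before and after show it about 20 mm lower, with its crossbar below the marks. I judged this from those pictures and the spring's travel. I did not measure the pointer tip against the mark exactly.
- **Last checks:** the final pictures show the spring standing in the middle of the tin, the other spring untouched in the store tray, and the open gripper clear of everything.
- **Disagreements:** the top and wrist cameras differed by 3–6 mm in y, so I used the wrist view to align grip and recess, and roughly the mean for the tin. While pressing there was a sideways force of up to about 4 N.

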